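Spin the governor sheave and stop it on its mark

ROBOT

A 6-joint arm with a two-finger parallel gripper is mounted at the origin on the work surface. World frame = base frame: x ahead of the robot, y to its left, z up, the work surface at z = 0. Lengths are in mm, angles in rad, forces in N, time in s.
With the tool pointing down it reaches from about 425 to 950 mm from the base axis. Payload 14.7 kg.
Tool frame: the origin (TCP) lies midway between the tips of the shut fingers; the grasp point (between the pads) lies 19 mm behind it; z points along the fingers, x is the direction in which the jaws open and shut, and the axes are right-handed (so a half turn about z gives the same grasp; the last joint's range is limited). The gripper opens to 85 mm and grips with 20 to 120 N. Pads are 22 mm wide; open, the fingers measure 114 mm over their backs; the gripper's body (76 mm by 85 mm) begins 54 mm behind the grasp point. The pads swing forward as they close: fully open they stand 13 mm farther back than shut.
Start: joints at [1.075, 0.48, 1.596, -0, 1.065, -0.047], TCP at [282.001, 585.634, 231.297] pointing down, gripper open.
Joint ranges: [-2.75, 2.75], [-0.82, 2.05], [0.23, 2.67], [-1.56, 4.7], [0.09, 2.69], [-2.92, 2.92]. Speed limits (rad/s): [1.89, 1.89, 2.39, 3.01, 3.01, 3.01].

INTERFACE

Orientations are given as a unit quaternion [w, x, y, z].
In Python, from workcell import bot, capture, search_frame, place_of gives the robot as it stands.
- The arm moves only by the tool drive_tool, never from a script. Its argument "moves" is a list of rows, each a list of 3 entries, a list of its own where there are three numbers: the turn, a rotation vector about the world's x, y, z in units of 180 degrees (1.0 is 180 degrees), then the shift along the world's x, y, z in units of 0.3 m (1.0 is 0.3 m), then the opening in per cent of the stroke, from 0 (shut) to 100 (fully open). A call has 1 to 5 rows; each row shifts and turns the commanded pose from where the row before left it; what a row does not reach is not made up. A row lasts 1/10 s, in which the tool goes at most 50 mm and 8.59 degrees, less where a joint would pass 70% of its speed; a pose out of reach is approached as far as the arm can. A call with a number of a shift or a turn outside -1 to 1 is refused whole. A call with a gripper value outside its range is refused whole. The fingers move at their own pace and stop on an object; "grip_force" is the grip in N (left out, the last holds). Time passes only in rows, so rows that do not move let the fingers close. It gives the time, the measured TCP pose, the force and the opening at its end, in the units of the state.
- bot.sense(): the state, without advancing time (a new reading comes with each control period).
- capture(name): name is "scene" or "top" or "wrist"; returns a dict with "img" (400x640x3 uint8, blue, green, red), "fov_y" (degrees; the focal length in pixels is half the picture's height over the tangent of half this angle, whatever the lens; pixels are square), "cx", "cy" (the principal point, pixels), "eye" and "attitude" of the camera in the world; the wrist camera has in their place "T_tool_cam" (4x4, takes a point from camera to tool coordinates, whose origin is the TCP and whose axes are the tool frame's). Camera axes: x right, y down, z forward; pixel columns grow to the right and rows downward; lengths in mm; the calibration is good to about 2 mm. A picture is of the moment at which its call begins: read the wrist's pose just before it. There is no depth.
- bot.finish_job(): hands the job in, once; it reports no verdict.
Trained networks look in the newest picture that a camera, given by its name, has taken for a name from the list of things; names that differ only in an ending like _2 or _b are one class to them, and where a whole thing is asked for, a point or a joint stands for the part that bears it (a point fixed in the world has none). Each returns a list of dicts, best first, with "score" (0 to 1); they miss things now and then, are a little off and sometimes report something else, mostly with a low value. They report only what shows in the picture. A call takes as long as a camera call.
- search_frame(query, camera): "position" ([column, row] as shares, 0 to 1, of the picture: columns of its width, rows of its height, amid what is visible of it).
- place_of(query, camera): "position" ([column, row] as shares, 0 to 1, of the picture: columns of its width, rows of its height: a listed point, or the origin of a listed thing).
The state is a dict: "time_s": time; "q": joint angles; "joint_velocities": joint speeds; "tau": joint torques, N m; "tcp_pos": TCP position; "orientation": TCP orientation; "ft_force": force on the tool from outside, world axes, zero at the start; "ft_torque": the same for the moment, N m; "gripper_width": opening from 0.0 (shut) to 1.0 (fully open).
Only numpy, scipy, OpenCV 4.12 (cv2) and the standard library are available. Lean on these libraries where they do the work, as an engineer would, in place of code of your own. Each camera call takes 0.05 s, during which the arm holds its last target.

TASK

Check that the overspeed governor sheave on the test stand runs free, and leave it indexed: with the fingers, flick it spinning anticlockwise (seen from above) so that it runs on untouched and its white mark goes past the green band at least once; then, when the mark next comes round to the band (or on a later turn), press a fingertip down on the smooth rim to brake the wheel so that it stops with the white mark opposite the green band, and keep the finger on until it stands still. Then take the finger away and leave the wheel standing there; nothing is to be gripped or lifted, and the other parts on the bench stay where they are.

Things in the scene. Friction and masses are not known exactly. Their poses are not given: they have to be found in the camera images.
- stand: fixed blue test stand, round foot 310 mm across; origin at the centre of its underside, z up. In its +x direction from the axis, just outside the wheel, a grey bracket carries a green band level with the wheel's top face, 125 to 151 mm from the axis, 0.18 rad of turn to each side of +x. Nothing of the stand is higher than that face
- wheel_centre (a point): on the vertical axis of the wheel at the height of its flat top face (90 mm above the bench). The wheel is a dark steel governor sheave lying flat, 240 mm across, 24 mm thick, about 3 kg. Its top face from 80 to 120 mm radius is a smooth clear rim to brake on: a 5 N press stops it from 1.5 rad/s within about 0.1 rad. A brass hub nut, 36 mm across, stands 12 mm above the face here
- band_mid (a point): fixed point at the height of the top face, 105 mm from the axis, in line with the middle of the green band: where the mark should come to stand
- mark (a point): middle of the white painted line on the rim, 105 mm from the axis, on the top face; the line is radial, 34 x 10 mm
- weight_a (a point): centre of the top of one of two orange flyweight blocks fixed on the wheel's top face, convenient to push for the flick: 60 mm from the axis, 90 degrees anticlockwise of the mark; each block is 34 mm radially, 26 mm tangentially and stands 30 mm above the face
- weight_b (a point): centre of the top of the other orange flyweight block, opposite the first (90 degrees clockwise of the mark)
- sheave (a joint): turn of the wheel, rad: grows anticlockwise seen from above and counts on over whole turns; 0 (and every multiple of 2 pi) has the mark at the middle of the green band. It starts between 0.7 and 5.4, so the first pass of the band is at 2 pi. Left alone it slows gradually: from 2 rad/s it coasts about 16 s and 2 turns, from 4 rad/s about 23 s and 5 turns
- collar_a: one of two loose steel shaft collars, ring 48 mm across, 16 mm high; origin at the centre of its underside; leave alone
- collar_b: the other loose steel shaft collar, same size; leave alone
- liner: loose white nylon sheave liner, ring 90 mm across, 14 mm high; origin at the centre of its underside; leave alone
- trip_lever: loose rusty iron tripping lever, 160 mm long, 14 mm high, lying flat; origin under its middle; leave alone
- parts_box: closed oak parts box with brass hook-and-eye latch, 134 x 184 x 80 mm; origin at the centre of its underside; leave alone
- wrench: loose steel wrench lying flat; leave alone
- grease_tin: green tin, 68 mm across, 60 mm high; origin at the centre of its underside; leave alone

How it is judged (in metres and radians):
On the way, in this order (a step that is already met when the one before it is completed fails the run):
1. the wheel runs on anticlockwise, untouched, the mark having gone past the green band once and being now on the far side from it (value of joint sheave above 6.9 rad and velocity of joint sheave above 0.25 rad/s and contact force between the fingers and sheave below 0.05 N and horizontal distance between mark and band_mid above 0.16 m).
2. the mark comes round to within an eighth of a turn or so of the band with the wheel still coasting, untouched (horizontal distance between mark and band_mid below 0.12 m and velocity of joint sheave above 0.1 rad/s and contact force between the fingers and sheave below 0.05 N).
3. a finger pressed on the wheel (over 0.5 N) has stopped it with the mark opposite the green band (horizontal distance between mark and band_mid below 0.021 m and velocity of joint sheave between -0.05 and 0.05 rad/s and contact force between the fingers and sheave above 0.5 N), for 0.2 s.
At the end, for the whole second after the job is handed in: The wheel stands still, untouched, with the middle of the white mark within 21 mm (0.2 rad of turn) of the point opposite the middle of the green band (horizontal distance between mark and band_mid below 0.021 m and velocity of joint sheave between -0.05 and 0.05 rad/s and contact force between the fingers and sheave below 0.05 N).
It fails at once if one of the other parts on the bench is shifted or lifted by more than 25 mm (distance of any of collar_a, collar_b, liner, trip_lever, parts_box, wrench, grease_tin from where it was at the start of the episode above 0.025 m).
It also fails if it takes over 58 s, if anything falls off the work surface, if the arm or the gripper's body presses on something with over 40 N, if the wrist force passes 120 N, or if a joint passes its speed limit or range.

## Working session

There is one attempt and no reset: what is moved stays moved. The work goes in short steps, Python scripts to look and compute and a tool call to move; the robot and the scene stay as the last step left them, time stands still between calls to the robot, and variables do not carry over. Pictures are saved under pics/ and viewed, and the job is handed in when it is done.

Besides the shell and the picture viewer there is one more tool, called after ">>>" as a command line: name --argument value ..., lists and objects as JSON in quotes. drive_tool: Moves the arm, as the interface text tells. Its arguments: {"type":"object","properties":{"moves":{"type":"array"},"grip_force":{"type":"number"}},"required":["moves"]}

```bash
ls; mkdir -p pics; cat > h.py <<'E'
from workcell import bot, capture, search_frame, place_of
import numpy as np, cv2
def K(c):
    f=c["img"].shape[0]/2/np.tan(np.radians(c["fov_y"])/2); return f,c["cx"],c["cy"]
E
python3 - <<'E'
from h import *
print(bot.sense())
for n in ["scene","top"]:
    c=capture(n); cv2.imwrite(f"pics/{n}0.png",c["img"]); print({k:v for k,v in c.items() if k!="img"})
    for q in ["wheel_centre","mark","weight_a","band_mid","stand"]:
        print(n,q,place_of(q,n))
E
```

```text
pics
{'time_s': 0.0, 'q': array([ 1.07535312e+00,  4.80831329e-01,  1.59689374e+00,  3.05402761e-05,
        1.06507403e+00, -4.66150407e-02]), 'joint_velocities': array([-0.00027012,  0.00161877, -0.00141247, -0.00153139,  0.00139833,
       -0.00115226]), 'tau': array([ 2.45062183e-03, -9.50663209e+01, -4.30179477e+01,  1.35609630e-04,
        1.23288872e-02, -1.42482625e-05]), 'tcp_pos': array([281.82451204, 585.26435222, 230.66530707]), 'orientation': array([ 2.85150410e-04,  8.46735758e-01,  5.32013339e-01, -5.31737328e-04]), 'ft_force': array([ 0.1065707 , -1.19539359,  0.15777693]), 'ft_torque': array([-0.01931651, -0.03074379, -0.0079923 ]), 'gripper_width': 1.0001937498032822}
{'fov_y': 54.49216018021906, 'cx': 316.551479462597, 'cy': 198.42163069349203, 'eye': array([1603.22685346, -320.19894214,  837.21364686]), 'attitude': array([-0.36893726,  0.71630527,  0.51949576, -0.28445776])}
scene wheel_centre [{'position': [0.4848, 0.505], 'score': 0.88}]
scene mark [{'position': [0.5111, 0.4725], 'score': 0.66}]
scene weight_a [{'position': [0.4648, 0.4785], 'score': 0.63}, {'position': [0.508, 0.5038], 'score': 0.55}, {'position': [0.5131, 0.4792], 'score': 0.34}]
scene band_mid [{'position': [0.4723, 0.5613], 'score': 0.77}]
scene stand [{'position': [0.4856, 0.5617], 'score': 0.56}]
{'fov_y': 42.7673629656145, 'cx': 321.6594311379563, 'cy': 198.97676894638823, 'eye': array([ 389.37320942,  -41.98324024, 1936.34134081]), 'attitude': array([ 0.03848964, -0.70524071,  0.70752153, -0.02381987])}
top wheel_centre [{'position': [0.5142, 0.4767], 'score': 0.89}]
top mark [{'position': [0.4828, 0.5262], 'score': 0.96}]
top weight_a [{'position': [0.5025, 0.4445], 'score': 0.94}, {'position': [0.5331, 0.5075], 'score': 0.8}]
top band_mid [{'position': [0.5377, 0.4123], 'score': 0.79}, {'position': [0.5183, 0.469], 'score': 0.54}]
top stand [{'position': [0.52, 0.477], 'score': 0.67}]
```

View pics/scene0.png

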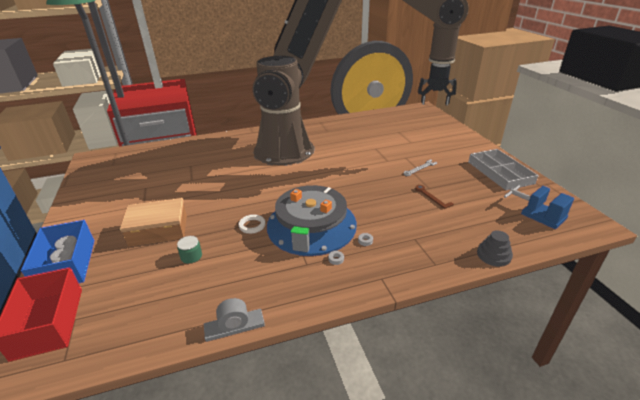

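View pics/top0.png

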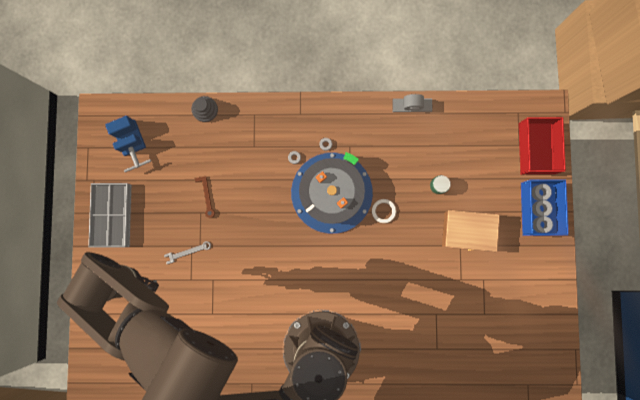

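```bash
cat >> h.py <<'E'
from scipy.spatial.transform import Rotation as R
def topos(c,pos,z):
    f,cx,cy=K(c); u=pos[0]*640; v=pos[1]*400
    q=c["attitude"]; M=R.from_quat([q[1],q[2],q[3],q[0]]).as_matrix()
    d=M@np.array([(u-cx)/f,(v-cy)/f,1]); e=np.array(c["eye"])
    return e+d*(z-e[2])/d[2]
E
python3 - <<'E'
from h import *
for n in ["top","scene"]:
    c=capture(n)
    for q,z in [("wheel_centre",90),("mark",90),("weight_a",120),("band_mid",90),("collar_a",0),("liner",0),("trip_lever",0),("parts_box",0),("wrench",0),("grease_tin",0)]:
        for d in place_of(q,n): print(n,q,d["score"],topos(c,d["position"],z).round(1))
E
```

```text
top wheel_centre 0.9 [588.2 -37.4  90. ]
top mark 0.96 [525.5  41.   90. ]
top weight_a 0.7 [626.9  -1.9 120. ]
top weight_a 0.67 [540.6 -69.  120. ]
top band_mid 0.93 [ 686.5 -104.4   90. ]
top band_mid 0.18 [580.1 -40.6  90. ]
top collar_a 0.56 [762.1 -30.2   0. ]
top collar_a 0.49 [740.4 101.6   0. ]
top liner 0.47 [ 522.3 -224.9    0. ]
top trip_lever 0.79 [574.1 435.    0. ]
top trip_lever 0.26 [587.1 -40.3   0. ]
top parts_box 0.83 [ 437.  -550.9    0. ]
top wrench 0.51 [353.6 503.8   0. ]
top grease_tin 0.62 [ 611.3 -434.6    0. ]
scene wheel_centre 0.68 [569.9 -42.1  90. ]
scene wheel_centre 0.42 [588.2  15.   90. ]
scene mark 0.52 [592.9  14.1  90. ]
scene weight_a 0.91 [531.4 -71.6 120. ]
scene weight_a 0.84 [633.   -1.8 120. ]
scene band_mid 0.83 [679.4 -96.2  90. ]
scene collar_a 0.51 [768.6 -23.7   0. ]
scene collar_a 0.45 [727.7 103.    0. ]
scene liner 0.84 [ 512.3 -249.4    0. ]
scene trip_lever 0.51 [573.2 428.9   0. ]
scene parts_box 0.63 [ 411.5 -563.5    0. ]
scene parts_box 0.32 [462.9  59.2   0. ]
scene wrench 0.43 [356. 497.   0.]
scene grease_tin 0.75 [ 605.7 -440.2    0. ]
```

The top view shows the wheel at about (332,190), with the mark at (310,208), the band at (350,158) and the orange blocks at (321,177) and (342,202). Next I'll refine these by segmentation.

```bash
cat >> h.py <<'E'
def seg(c):
    im=c["img"]; hsv=cv2.cvtColor(im,cv2.COLOR_BGR2HSV)
    def cents(m,amin=8):
        n,l,s,ce=cv2.connectedComponentsWithStats(m.astype(np.uint8)); return [(s[i,4],ce[i]) for i in range(1,n) if s[i,4]>=amin]
    roi=np.zeros(im.shape[:2],bool); roi[145:240,285:380]=1
    H,S,V=[hsv[...,i].astype(int) for i in range(3)]
    g=cents(roi&(H>45)&(H<75)&(S>120)&(V>80))
    o=cents(roi&(H>5)&(H<16)&(S>170)&(V>150))
    b=cents(roi&(H<130)&(H>95)&(S>120),200)
    yy,xx=np.mgrid[:400,:640]
    w=cents(roi&(S<60)&(V>170)&(np.hypot(xx-331,yy-190)<33))
    P=lambda ce,z: topos(c,[(ce[0]+.5)/640,(ce[1]+.5)/400],z).round(1)[:2]
    return dict(green=[(a,P(k,90)) for a,k in g],orange=[(a,P(k,118)) for a,k in o],white=[(a,P(k,90)) for a,k in w],blue=[(a,P(k,30)) for a,k in b])
E
python3 - <<'E'
from h import *
c=capture("top"); print(seg(c))
cv2.imwrite("pics/topz.png",cv2.resize(c["img"][140:245,270:410],None,fx=5,fy=5,interpolation=cv2.INTER_CUBIC))
E
```

```text
{'green': [(np.int32(102), array([ 700.6, -111.2]))], 'orange': [(np.int32(39), array([627.5,  -3.5])), (np.int32(35), array([534.6, -78.6]))], 'white': [(np.int32(35), array([519.3,  37.4]))], 'blue': [(np.int32(621), array([503.8,  26.4]))]}
```

View pics/topz.png

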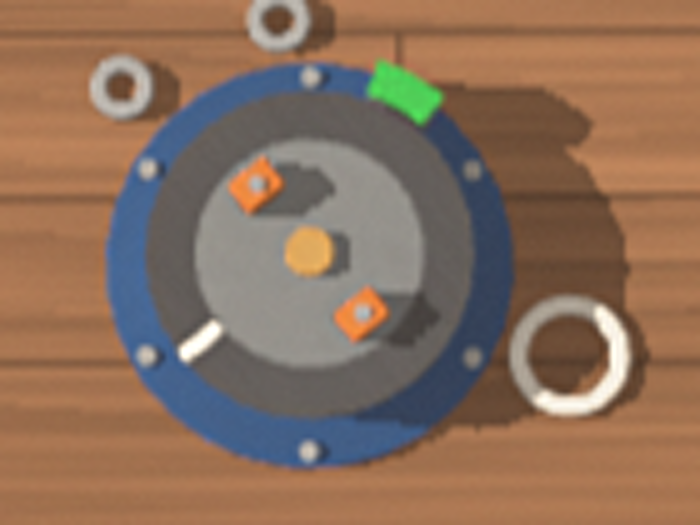

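```bash
python3 - <<'E'
from h import *
c=capture("top"); C=topos(c,[332.0/640,191.0/400],90)[:2]; print("C",C, [topos(c,[332.0/640,191.0/400],z)[:2] for z in (90,)])
s=seg(c)
for k,L in s.items():
    for a,p in L:
        d=p-C; print(k,a,p,np.hypot(*d),np.degrees(np.arctan2(d[1],d[0])))
p=[topos(c,x["position"],90)[:2] for x in place_of("mark","top")[:1]][0]-C; print(np.hypot(*p),np.degrees(np.arctan2(p[1],p[0])))
E
```

```text
C [581.57249536 -41.4682651 ] [array([581.57249536, -41.4682651 ])]
green 102 [ 700.6 -111.2] 137.94948971763034 -30.363715298672755
orange 39 [627.5  -3.5] 59.58963699925019 39.580537025115824
orange 36 [533.6 -78.7] 60.72530275081931 -142.1847515551172
white 35 [519.3  37.4] 100.48913831014481 128.29377712270528
blue 626 [503.5  26.1] 103.25107738060682 139.12527178449093
105.21696193097645 122.4677207719674
```

>>> drive_tool --moves '[[[0,0,0],[0.053,-0.148,0],0],[[0,0,0],[0.053,-0.148,0],0],[[0,0,0],[0.053,-0.148,0],0],[[0,0,0],[0.053,-0.148,0],0],[[0,0,0],[0.053,-0.148,0],0]]'

```text
time_s: 2.35
tcp_pos: [361.8, 361.9, 231.4]
orientation: [0.0, 0.847, 0.532, 0.0]
ft_force: [1.1, 0.9, 0.1]
gripper_width: 0.143
```

>>> drive_tool --moves '[[[0,0,0],[0.053,-0.148,0],0],[[0,0,0],[0.053,-0.148,0],0],[[0,0,0],[0.053,-0.148,0],0],[[0,0,0],[0.053,-0.148,0],0],[[0,0,0],[0.053,-0.148,0],0]]'

```text
time_s: 2.85
tcp_pos: [441.4, 139.8, 231.6]
orientation: [0.0, 0.847, 0.532, 0.0]
ft_force: [1.0, 0.6, -0.0]
gripper_width: 0.002
```

>>> drive_tool --moves '[[[0,0,0],[0.053,-0.148,0],0],[[0,0,0],[0.053,-0.148,0],0],[[0,0,0],[0.04,-0.12,-0.08],0],[[0,0,0],[0.01,-0.03,-0.15],0],[[0,0,0],[0,0,-0.1],0]]'

```text
time_s: 3.35
tcp_pos: [488.0, 5.9, 130.6]
orientation: [0.0, 0.847, 0.531, 0.0]
ft_force: [0.5, -0.1, -0.1]
gripper_width: 0.001
```

```bash
python3 - <<'E'
from h import *
s=bot.sense(); print(s["time_s"],s["tcp_pos"],s["q"].round(3),s["ft_force"])
for n in ["wrist","scene","top"]:
    c=capture(n); cv2.imwrite(f"pics/{n}1.png",c["img"])
    if n=="top": print(seg(c))
E
```

```text
3.35 [488.002062     5.9445242  130.64797292] [-0.05   0.398  2.06  -0.     0.683 -1.169] [ 0.46955781 -0.10168034 -0.14558413]
{'green': [(np.int32(102), array([ 700.6, -111.2]))], 'orange': [(np.int32(39), array([627.5,  -3.5])), (np.int32(16), array([538.8, -87.9]))], 'white': [], 'blue': []}
```

View pics/wrist1.png

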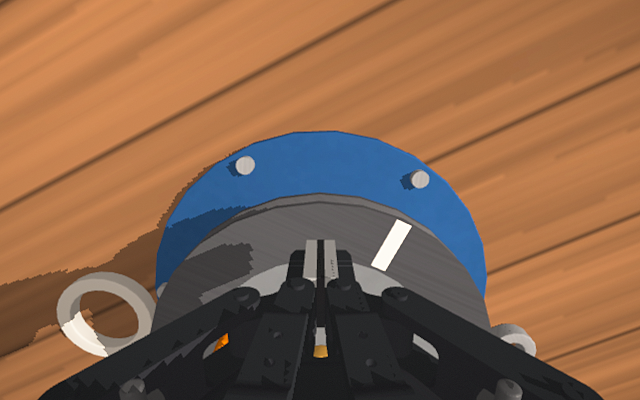

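View pics/top1.png

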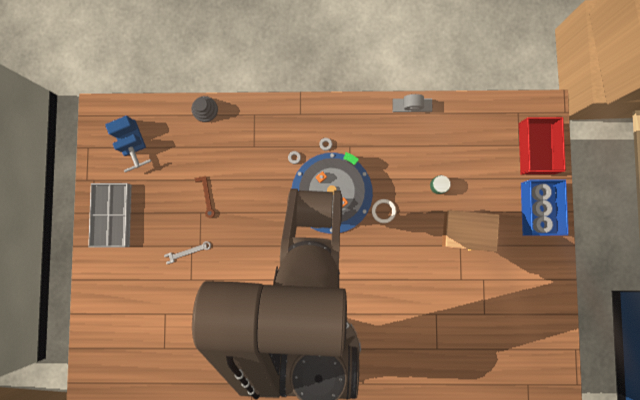

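View pics/scene1.png

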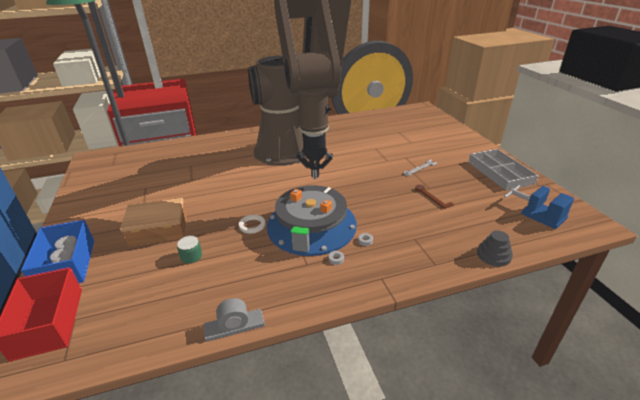

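>>> drive_tool --moves '[[[0,0,0],[0,0,-0.06],0],[[0,0,0],[0,0,-0.06],0],[[0,0,0],[0,0,0],0]]'

```text
time_s: 3.8
tcp_pos: [487.8, 8.3, 96.6]
orientation: [-0.0, 0.846, 0.532, -0.0]
ft_force: [0.2, 0.5, 0.0]
gripper_width: 0.002
```

>>> drive_tool --moves '[[[0,0,0],[0,0,-0.01],0]]'

```text
time_s: 3.9
tcp_pos: [488.8, 8.1, 94.9]
orientation: [0.001, 0.847, 0.532, 0.001]
ft_force: [0.6, 0.9, 0.6]
gripper_width: -0.0
```

>>> drive_tool --moves '[[[0,0,0],[0,0,-0.005],0]]'

```text
time_s: 4.0
tcp_pos: [488.7, 8.0, 93.1]
orientation: [0.001, 0.847, 0.532, 0.001]
ft_force: [-0.2, 0.2, -0.0]
gripper_width: 0.003
```

>>> drive_tool --moves '[[[0,0,0],[0,0,-0.005],0],[[0,0,0],[0,0,0],0]]'

```text
time_s: 4.2
tcp_pos: [488.1, 7.9, 90.8]
orientation: [0.0, 0.847, 0.532, 0.0]
ft_force: [0.5, -0.5, 0.1]
gripper_width: 0.002
```

>>> drive_tool --moves '[[[0,0,0],[0,0,-0.005],0],[[0,0,0],[0,0,0],0]]'

```text
time_s: 4.4
tcp_pos: [488.2, 8.0, 89.9]
orientation: [0.0, 0.847, 0.532, 0.0]
ft_force: [-5.3, 2.0, 25.7]
gripper_width: 0.002
```

>>> drive_tool --moves '[[[0,0,0],[0,0,-0.005],0],[[0,0,0],[0,0,0],0]]'

```text
time_s: 4.6
tcp_pos: [488.4, 8.2, 89.8]
orientation: [0.0, 0.847, 0.532, 0.001]
ft_force: [-12.9, 7.6, 61.9]
gripper_width: -0.001
```

>>> drive_tool --moves '[[[0,0,0],[0,0,0.05],0],[[0,0,0],[0.02,-0.08,0],0],[[0,0,0],[0.027,-0.087,0],0],[[0,0,0],[0,0,0],0],[[0,0,0],[0,0,0],0]]'

```text
time_s: 5.1
tcp_pos: [501.8, -42.7, 102.3]
orientation: [-0.0, 0.847, 0.531, -0.0]
ft_force: [0.2, 0.2, 0.3]
gripper_width: 0.002
```

```bash
python3 - <<'E'
from h import *
s=bot.sense(); print(s["time_s"],s["tcp_pos"],s["q"].round(3),s["ft_force"])
for n in ["wrist","top"]:
    c=capture(n); cv2.imwrite(f"pics/{n}2.png",c["img"] if n=="wrist" else cv2.resize(c["img"][140:245,270:410],None,fx=5,fy=5))
    if n=="top": print(seg(c))
E
```

```text
5.1 [501.84258204 -42.65199815 102.31674857] [-0.145  0.462  2.047  0.     0.633 -1.266] [0.19511211 0.17122846 0.32184232]
{'green': [(np.int32(102), array([ 700.6, -111.2]))], 'orange': [(np.int32(40), array([625.9,  -2.3]))], 'white': [], 'blue': [(np.int32(229), array([577.8,  90.9]))]}
```

View pics/wrist2.png

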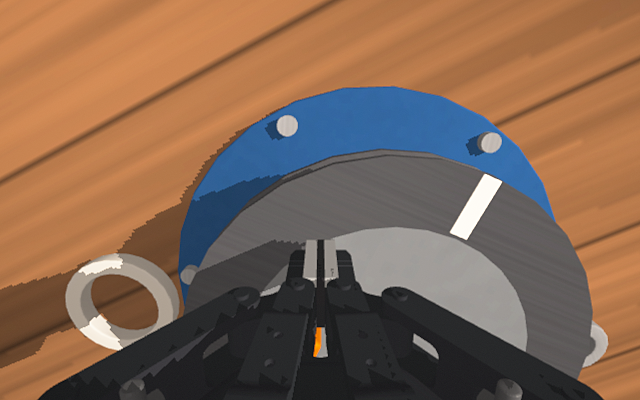

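View pics/top2.png

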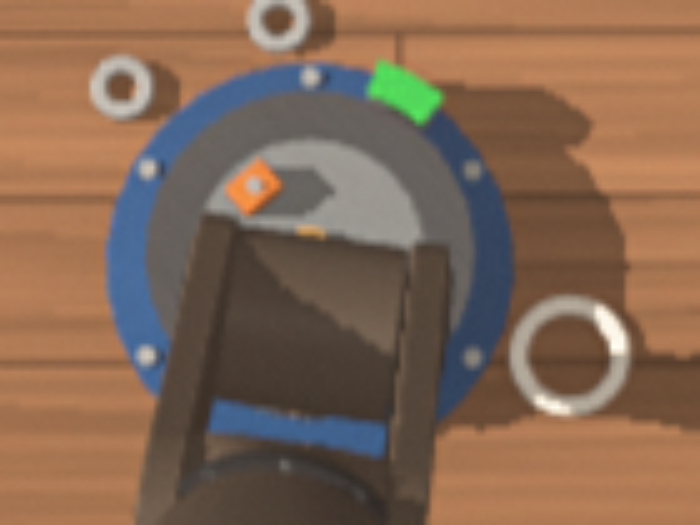

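>>> drive_tool --moves '[[[0,0,0],[0.017,-0.021,0],0],[[0,0,0],[0.031,-0.039,0],0],[[0,0,0],[0.037,-0.047,0],0],[[0,0,0],[0.037,-0.047,0],0],[[0,0,0],[0.012,-0.015,0.1],0]]'

```text
time_s: 5.7
tcp_pos: [542.3, -94.6, 130.1]
orientation: [-0.001, 0.847, 0.532, -0.001]
ft_force: [1.4, 0.6, 0.7]
gripper_width: -0.002
```

>>> drive_tool --moves '[[[0,0,0],[-0.03,0.04,0.15],0],[[0,0,0],[-0.05,0.1,0.1],0]]'

```text
time_s: 5.9
tcp_pos: [520.4, -53.1, 209.6]
orientation: [0.001, 0.847, 0.531, 0.001]
ft_force: [1.1, 0.7, -0.4]
gripper_width: -0.004
```

```bash
cat >> h.py <<'E'
Cc=np.array([581.6,-41.0])
def look(n=1,save=None):
    for i in range(n):
        t=bot.sense()["time_s"]; c=capture("top"); s=seg(c)
        if save: cv2.imwrite(f"pics/{save}_{i}.png",cv2.resize(c["img"][140:245,270:410],None,fx=5,fy=5))
        out=[]
        for k in ("orange","white"):
            for a,p in s[k]:
                d=p-Cc; out.append((k,int(a),int(np.hypot(*d)),round(np.arctan2(d[1],d[0])+np.radians(30.3),3)))
        print(round(t,3),out)
E
python3 - <<'E'
from h import *
s=bot.sense(); print(s["time_s"],s["tcp_pos"],s["ft_force"]); look(3,"a")
E
```

```text
5.9 [520.42137198 -53.10489288 209.64135356] [ 1.14433373  0.65045634 -0.43353232]
5.9 [('orange', 9, 68, np.float64(-0.199))]
5.95 [('orange', 20, 65, np.float64(-0.125))]
6.0 [('orange', 26, 64, np.float64(-0.005))]
```

>>> drive_tool --moves '[[[0,0,0],[-0.05,0.1,0],0],[[0,0,0],[-0.047,0.093,-0.1],0],[[0,0,0],[0,0,-0.14],0],[[0,0,0],[0,0,-0.12],0]]'

```text
time_s: 6.45
tcp_pos: [489.3, 6.8, 97.3]
orientation: [0.0, 0.846, 0.533, 0.0]
ft_force: [0.3, -1.1, 0.2]
gripper_width: 0.001
```

```bash
python3 - <<'E'
from h import *
s=bot.sense(); print(s["time_s"],s["tcp_pos"],s["ft_force"]); look(10,"b")
s=bot.sense(); print(s["time_s"],s["tcp_pos"],s["ft_force"])
E
```

```text
6.45 [489.25724613   6.81016788  97.33827027] [ 0.30858045 -1.09161211  0.20595693]
6.45 [('orange', 44, 59, np.float64(1.315)), ('orange', 29, 63, np.float64(-1.76)), ('white', 34, 103, np.float64(-0.259))]
6.5 [('orange', 41, 58, np.float64(1.456)), ('orange', 31, 61, np.float64(-1.649)), ('white', 36, 101, np.float64(-0.108))]
6.55 [('orange', 39, 58, np.float64(1.601)), ('orange', 37, 60, np.float64(-1.533)), ('white', 34, 103, np.float64(0.041))]
6.6 [('orange', 41, 58, np.float64(1.764)), ('orange', 40, 60, np.float64(-1.398)), ('white', 33, 101, np.float64(0.183))]
6.65 [('orange', 39, 59, np.float64(1.911)), ('orange', 36, 60, np.float64(-1.264)), ('white', 34, 103, np.float64(0.331))]
6.7 [('orange', 26, 58, np.float64(1.956)), ('orange', 40, 59, np.float64(-1.121)), ('white', 30, 102, np.float64(0.471))]
6.75 [('orange', 40, 60, np.float64(-0.952)), ('orange', 16, 59, np.float64(2.012)), ('white', 33, 103, np.float64(0.618))]
6.8 [('orange', 38, 59, np.float64(-0.817)), ('orange', 14, 59, np.float64(2.132)), ('white', 36, 102, np.float64(0.76))]
6.85 [('orange', 41, 59, np.float64(-0.688)), ('white', 32, 103, np.float64(0.902))]
6.9 [('orange', 40, 59, np.float64(-0.532)), ('white', 35, 102, np.float64(1.045))]
6.95 [489.88895476   6.70736197 100.50619347] [-0.46480501 -0.44872484 -0.67395346]
```

>>> drive_tool --moves '[[[0,0,0],[0,0,-0.01],0],[[0,0,0],[0,0,-0.01],0],[[0,0,0],[0,0,0],0],[[0,0,0],[0,0,0],0],[[0,0,0],[0,0,0],0]]'

```text
time_s: 7.45
tcp_pos: [489.0, 6.9, 93.2]
orientation: [-0.0, 0.847, 0.532, -0.0]
ft_force: [0.1, -0.3, 0.5]
gripper_width: -0.002
```

>>> drive_tool --moves '[[[0,0,0],[0,0,0],0],[[0,0,0],[0,0,0],0],[[0,0,0],[0,0,0],0],[[0,0,0],[0,0,0],0],[[0,0,0],[0,0,0],0]]'

```text
time_s: 7.95
tcp_pos: [489.0, 6.9, 93.3]
orientation: [-0.0, 0.847, 0.532, -0.0]
ft_force: [-0.6, 0.2, 0.5]
gripper_width: -0.001
```

>>> drive_tool --moves '[[[0,0,0],[0,0,0],0],[[0,0,0],[0,0,0],0],[[0,0,0],[0,0,0],0],[[0,0,0],[0,0,0],0],[[0,0,0],[0,0,0],0]]'

```text
time_s: 8.45
tcp_pos: [489.0, 6.9, 93.3]
orientation: [0.0, 0.847, 0.532, 0.0]
ft_force: [-0.6, -0.3, -0.7]
gripper_width: 0.001
```

```bash
python3 - <<'E'
from h import *
s=bot.sense(); print(s["time_s"],s["tcp_pos"],s["ft_force"]); look(14)
s=bot.sense(); print(s["time_s"],s["tcp_pos"],s["ft_force"])
E
```

```text
8.45 [489.00339428   6.92404806  93.30769374] [-0.57167809 -0.29922472 -0.66830313]
8.45 [('orange', 38, 59, np.float64(0.52)), ('white', 33, 101, np.float64(-1.042))]
8.5 [('orange', 37, 59, np.float64(0.632)), ('white', 33, 102, np.float64(-0.909))]
8.55 [('orange', 39, 58, np.float64(0.761)), ('white', 35, 102, np.float64(-0.787))]
8.6 [('orange', 39, 59, np.float64(0.886)), ('white', 35, 102, np.float64(-0.66))]
8.65 [('orange', 41, 58, np.float64(1.021)), ('orange', 13, 64, np.float64(-1.934)), ('white', 35, 101, np.float64(-0.542))]
8.7 [('orange', 39, 59, np.float64(1.151)), ('orange', 19, 63, np.float64(-1.831)), ('white', 34, 101, np.float64(-0.417))]
8.75 [('orange', 41, 58, np.float64(1.267)), ('orange', 26, 62, np.float64(-1.766)), ('white', 35, 102, np.float64(-0.29))]
8.8 [('orange', 41, 58, np.float64(1.384)), ('orange', 34, 62, np.float64(-1.716)), ('white', 35, 102, np.float64(-0.172))]
8.85 [('orange', 42, 59, np.float64(1.521)), ('orange', 36, 60, np.float64(-1.616)), ('white', 34, 103, np.float64(-0.049))]
8.9 [('orange', 38, 59, np.float64(1.642)), ('orange', 42, 59, np.float64(-1.518)), ('white', 35, 102, np.float64(0.074))]
8.95 [('orange', 40, 58, np.float64(1.758)), ('orange', 39, 60, np.float64(-1.383)), ('white', 34, 102, np.float64(0.191))]
9.0 [('orange', 42, 59, np.float64(1.909)), ('orange', 35, 59, np.float64(-1.268)), ('white', 33, 102, np.float64(0.312))]
9.05 [('orange', 36, 58, np.float64(1.953)), ('orange', 40, 59, np.float64(-1.143)), ('white', 31, 104, np.float64(0.429))]
9.1 [('orange', 45, 59, np.float64(-1.01)), ('orange', 23, 59, np.float64(1.984)), ('white', 34, 103, np.float64(0.549))]
9.15 [488.98893953   6.94549737  93.29746759] [ 0.29119203 -0.61680218 -0.63629527]
```

```bash
python3 - <<'E'
from h import *
for i in range(36): capture("scene")
look(28)
E
```

```text
10.95 [('orange', 42, 59, np.float64(-0.061)), ('white', 33, 100, np.float64(-1.603))]
11.0 [('orange', 38, 58, np.float64(0.037)), ('white', 37, 100, np.float64(-1.503))]
11.05 [('orange', 43, 59, np.float64(0.144)), ('white', 35, 101, np.float64(-1.4))]
11.1 [('orange', 39, 59, np.float64(0.243)), ('white', 36, 101, np.float64(-1.299))]
11.15 [('orange', 37, 58, np.float64(0.34)), ('white', 34, 101, np.float64(-1.199))]
11.2 [('orange', 39, 59, np.float64(0.458)), ('white', 31, 99, np.float64(-1.092))]
11.25 [('orange', 43, 58, np.float64(0.549)), ('white', 28, 100, np.float64(-0.989))]
11.3 [('orange', 37, 59, np.float64(0.642)), ('white', 33, 101, np.float64(-0.896))]
11.35 [('orange', 38, 58, np.float64(0.749)), ('white', 35, 102, np.float64(-0.798))]
11.4 [('orange', 42, 58, np.float64(0.863)), ('white', 33, 102, np.float64(-0.699))]
11.45 [('orange', 40, 58, np.float64(0.943)), ('white', 35, 102, np.float64(-0.604))]
11.5 [('orange', 38, 58, np.float64(1.048)), ('orange', 15, 63, np.float64(-1.91)), ('white', 34, 102, np.float64(-0.511))]
11.55 [('orange', 38, 58, np.float64(1
[... 1172 characters left out ...]
hite', 33, 102, np.float64(0.441))]
12.05 [('orange', 23, 58, np.float64(1.984)), ('orange', 38, 58, np.float64(-1.05)), ('white', 32, 102, np.float64(0.534))]
12.1 [('orange', 41, 59, np.float64(-0.951)), ('orange', 16, 59, np.float64(2.027)), ('white', 35, 103, np.float64(0.625))]
12.15 [('orange', 37, 59, np.float64(-0.873)), ('orange', 14, 60, np.float64(2.106)), ('white', 34, 102, np.float64(0.714))]
12.2 [('orange', 39, 59, np.float64(-0.77)), ('orange', 9, 58, np.float64(2.156)), ('white', 35, 103, np.float64(0.808))]
12.25 [('orange', 41, 59, np.float64(-0.69)), ('white', 34, 103, np.float64(0.896))]
12.3 [('orange', 44, 59, np.float64(-0.572)), ('white', 38, 102, np.float64(0.989))]
```

```bash
python3 - <<'E'
from h import *
for i in range(46): capture("scene")
look(8)
s=bot.sense(); print(s["time_s"],s["tcp_pos"],s["ft_force"])
E
```

```text
14.65 [('orange', 38, 59, np.float64(0.119)), ('white', 34, 100, np.float64(-1.439))]
14.7 [('orange', 42, 59, np.float64(0.178)), ('white', 34, 101, np.float64(-1.364))]
14.75 [('orange', 42, 59, np.float64(0.259)), ('white', 36, 100, np.float64(-1.295))]
14.8 [('orange', 42, 59, np.float64(0.325)), ('white', 34, 101, np.float64(-1.218))]
14.85 [('orange', 39, 59, np.float64(0.417)), ('white', 33, 101, np.float64(-1.149))]
14.9 [('orange', 43, 59, np.float64(0.479)), ('white', 34, 101, np.float64(-1.08))]
14.95 [('orange', 43, 59, np.float64(0.541)), ('white', 35, 100, np.float64(-1.012))]
15.0 [('orange', 39, 58, np.float64(0.592)), ('white', 33, 100, np.float64(-0.936))]
15.05 [488.99900806   6.92739392  93.28315671] [-0.05781343 -0.43003185  0.25313305]
```

```bash
python3 - <<'E'
from h import *
look(9)
s=bot.sense(); print(s["time_s"],s["tcp_pos"],s["ft_force"])
E
```

```text
15.05 [('orange', 40, 58, np.float64(0.676)), ('white', 32, 101, np.float64(-0.866))]
15.1 [('orange', 38, 58, np.float64(0.749)), ('white', 35, 102, np.float64(-0.798))]
15.15 [('orange', 41, 58, np.float64(0.83)), ('white', 35, 102, np.float64(-0.729))]
15.2 [('orange', 40, 59, np.float64(0.893)), ('white', 35, 102, np.float64(-0.655))]
15.25 [('orange', 40, 58, np.float64(0.971)), ('orange', 8, 65, np.float64(-1.976)), ('white', 35, 102, np.float64(-0.597))]
15.3 [('orange', 39, 58, np.float64(1.028)), ('orange', 14, 63, np.float64(-1.926)), ('white', 34, 103, np.float64(-0.526))]
15.35 [('orange', 40, 59, np.float64(1.108)), ('orange', 19, 63, np.float64(-1.874)), ('white', 35, 102, np.float64(-0.462))]
15.4 [('orange', 41, 58, np.float64(1.16)), ('orange', 21, 62, np.float64(-1.813)), ('white', 35, 102, np.float64(-0.394))]
15.45 [('orange', 39, 58, np.float64(1.249)), ('orange', 22, 63, np.float64(-1.787)), ('white', 33, 102, np.float64(-0.327))]
15.5 [489.00306889   6.94900138  93.28759877] [-0.06033686  0.41432934  0.5996122 ]
```

>>> drive_tool --moves '[[[0,0,0],[0,0,-0.016],0],[[0,0,0],[0,0,0],0],[[0,0,0],[0,0,0],0]]'

```text
time_s: 15.8
tcp_pos: [489.6, 7.1, 89.8]
orientation: [0.0, 0.847, 0.532, 0.001]
ft_force: [-7.0, 2.4, 40.8]
gripper_width: -0.0
```

```bash
python3 - <<'E'
from h import *
look(4,"z")
s=bot.sense(); print(s["time_s"],s["tcp_pos"],s["ft_force"])
E
```

```text
15.8 [('orange', 42, 58, np.float64(1.387)), ('orange', 33, 61, np.float64(-1.711)), ('white', 35, 103, np.float64(-0.161))]
15.85 [('orange', 41, 58, np.float64(1.384)), ('orange', 34, 61, np.float64(-1.711)), ('white', 35, 103, np.float64(-0.161))]
15.9 [('orange', 42, 58, np.float64(1.387)), ('orange', 33, 61, np.float64(-1.711)), ('white', 35, 103, np.float64(-0.161))]
15.95 [('orange', 42, 58, np.float64(1.387)), ('orange', 33, 61, np.float64(-1.711)), ('white', 35, 103, np.float64(-0.161))]
16.0 [489.57665663   7.1570694   89.84335379] [-8.22737987  3.26675776 41.33537188]
```

View pics/z_3.png

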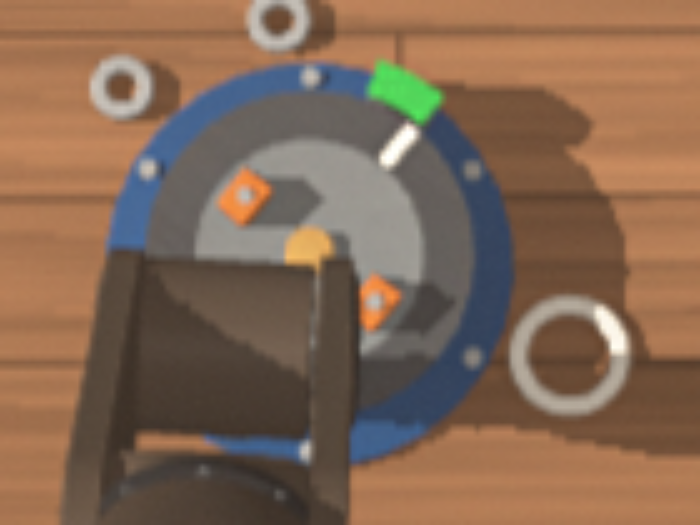

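The brake worked, but the wheel stopped at about -0.16 rad, close to the 0.2 rad limit. With the finger still pressed on the rim, I'll ease the wheel round to the middle of the band.

>>> drive_tool --moves '[[[0,0,0],[-0.005,-0.01,0],0],[[0,0,0],[-0.005,-0.01,0],0],[[0,0,0],[-0.004,-0.01,0],0],[[0,0,0],[-0.004,-0.01,0],0],[[0,0,0],[-0.003,-0.01,0],0]]'

```text
time_s: 16.5
tcp_pos: [484.2, -8.2, 89.9]
orientation: [0.001, 0.847, 0.532, 0.001]
ft_force: [-2.5, 1.9, 34.8]
gripper_width: 0.001
```

>>> drive_tool --moves '[[[0,0,0],[0,0,0],0],[[0,0,0],[0,0,0],0],[[0,0,0],[0,0,0],0]]'

```text
time_s: 16.8
tcp_pos: [484.3, -8.1, 89.9]
orientation: [0.001, 0.847, 0.532, 0.001]
ft_force: [-2.0, 1.5, 35.1]
gripper_width: -0.002
```

```bash
python3 - <<'E'
from h import *
look(6,"y")
s=bot.sense(); print(s["time_s"],s["tcp_pos"],s["ft_force"])
E
```

```text
16.8 [('orange', 39, 59, np.float64(1.566)), ('orange', 14, 65, np.float64(-1.43)), ('white', 35, 103, np.float64(-0.008))]
16.85 [('orange', 40, 59, np.float64(1.559)), ('orange', 14, 65, np.float64(-1.43)), ('white', 34, 103, np.float64(-0.009))]
16.9 [('orange', 38, 58, np.float64(1.565)), ('orange', 14, 65, np.float64(-1.43)), ('white', 35, 103, np.float64(-0.012))]
16.95 [('orange', 38, 59, np.float64(1.566)), ('orange', 14, 65, np.float64(-1.43)), ('white', 35, 103, np.float64(-0.008))]
17.0 [('orange', 38, 58, np.float64(1.565)), ('orange', 14, 65, np.float64(-1.43)), ('white', 35, 103, np.float64(-0.008))]
17.05 [('orange', 38, 59, np.float64(1.56)), ('orange', 14, 65, np.float64(-1.43)), ('white', 34, 103, np.float64(-0.009))]
17.1 [484.3009136   -8.06666752  89.85955332] [-3.3056727   1.14267018 34.80739504]
```

View pics/y_5.png

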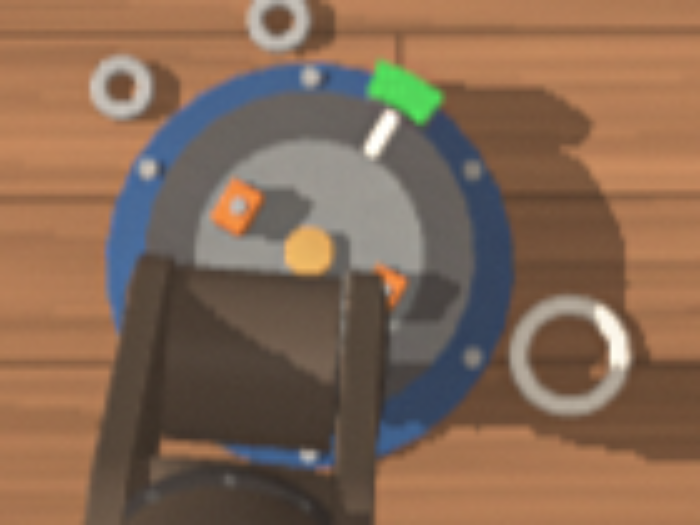

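The mark now stands at the middle of the band (-0.01 rad) with the finger still on. Now I'll lift it straight up.

>>> drive_tool --moves '[[[0,0,0],[0,0,0.02],0],[[0,0,0],[0,0,0.1],0],[[0,0,0],[0,0,0.15],0],[[0,0,0],[0,0,0.1],0],[[0,0,0],[0,0,0],0]]'

```text
time_s: 17.6
tcp_pos: [484.9, -8.2, 203.1]
orientation: [0.002, 0.847, 0.532, 0.002]
ft_force: [0.1, -0.8, -1.0]
gripper_width: -0.002
```

```bash
python3 - <<'E'
from h import *
look(1,"x")
for i in range(10): capture("scene")
look(2,"w")
s=bot.sense(); print(s["time_s"],s["tcp_pos"],s["ft_force"])
E
```

```text
17.6 [('orange', 40, 59, np.float64(1.573)), ('white', 34, 103, np.float64(-0.009))]
18.15 [('orange', 38, 59, np.float64(1.56)), ('white', 34, 103, np.float64(-0.009))]
18.2 [('orange', 39, 59, np.float64(1.568)), ('white', 34, 103, np.float64(-0.009))]
18.25 [482.64556814  -8.06409518 199.28919715] [-0.74334162  1.02887777 -0.24984862]
```

View pics/w_1.png

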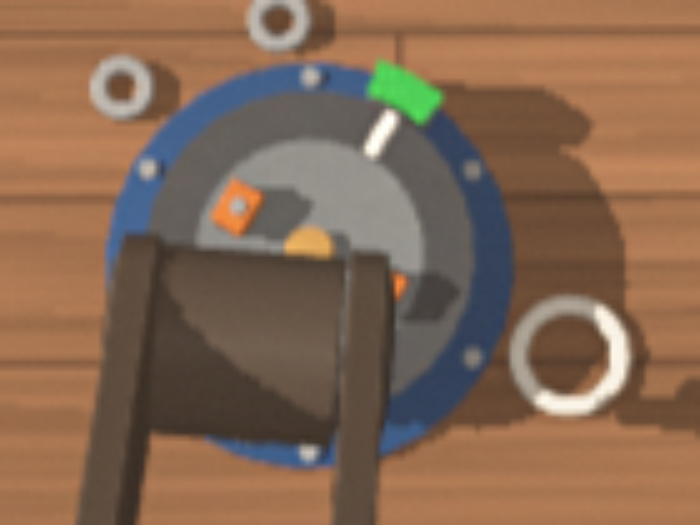

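```bash
python3 - <<'E'
from h import *
print(bot.finish_job())
E
```

```text
the job is handed in; nothing more can be done
None
```

I flicked the sheave anticlockwise to about 2.9 rad/s by pushing flyweight A. It ran on untouched past the band three times, slowing steadily. On the fourth pass, at about 1.4 rad/s, I braked it with a fingertip on the smooth rim.

- **Brake stop:** the wheel stopped about 0.16 rad short of the middle of the band, inside the 0.2 rad limit but only just. The two flyweights put it at 0.14 and 0.18 rad.
- **Correction:** with the finger still pressing at about 35–40 N, I eased the wheel round to the middle and held it there for over half a second. I then lifted the finger straight up to about 200 mm.
- **Last checks:** from 17.6 to 18.2 s, after the lift, the mark stood at about -0.01 rad, the wheel was not moving and the wrist force was near zero. The robot's clock was at about 18 s of the 58 s allowed.
- **Other parts:** the two collars and the liner look unmoved in the last top view. I did not measure the rest again, but the arm only passed well above them.

I handed the job in; it gave no verdict.

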